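# Unlatch a glaze-test tray and hold it level over the banding wheel

## Task

Press the dock's sprung paddle down until it clicks over and stays down by itself, so that the hook lets go of the tray; then lift the tray by its upright handle and carry it level, with the loose ceramic ball still in its pocket and never touched, to the banding wheel. Finish holding the tray in the gripper, level and still, centred over the wheel with its underside about 10 cm above the wheel's top, and do not let go or set it down: the job ends while holding. Leave the mug, bottle, brush pot and bowl where they stand.

Things in the scene. Friction and masses are not known exactly. Their poses are not given: they have to be found in the camera images.
- dock: Dock screwed to the bench: plywood base 275 x 110 x 12 mm (x -180 to +95), wooden seat block, top 55 mm above the bench. Origin on the bench under the middle of the seated tray's handle; -x points to the paddle. The tray lies on the seat between three aluminium lips 6 mm high, about 2.5 mm play, parallel to the dock within 2 degrees, and lifts out straight up.
- keeper (a joint): Angle (rad) of the steel rocker: 0 at the start, hook over the tray's -x end, 3 mm above the board; 0.6 = paddle fully down, hook swung clear. Sprung: takes about 9 to 12 N to start down, less further on; springs back if let go before 0.45, past that snaps to 0.6 and stays. Level pivot along the dock's y, at dock x = -100 mm, 35 mm above the bench; hook never above 90 mm.
- paddle (a point): Centre of the upper face of the rocker's paddle, a steel plate 36 x 40 x 8 mm, 70 mm from the pivot. At the start it is about 69 mm above the bench and slopes 26 degrees, its outer end higher; fully down it is about 29 mm above the bench, 7 mm farther from the tray, nearly level. Push straight down on it with closed fingers.
- tray: Loose plywood carrying tray, about 0.2 kg: board 164 (x) x 84 (y) x 10 mm, origin at the centre of its underside, z up. An upright wooden handle slab stands in the middle: 50 mm long (x), 14 mm thick (y), its top 65 mm above the origin. The +x half carries the round pocket; the -x end lies under the hook.
- tray_handle (a point): Middle of the top edge of the tray's handle slab; axes as the tray's. The fingers close along the tray's y axis on the 14 mm thickness; the slab reaches 55 mm down from here to the board.
- tray_pocket (a point): Centre of the pocket's floor (the board's upper face), 52 mm from the tray's centre along its +x. The pocket is a round rim 22 mm in inner radius, 4 mm thick and 6 mm high.
- ball_center (a point): Centre of the white ceramic ball, 36 mm in diameter, about 60 g, lying loose in the pocket (free to roll some 8 mm). It rolls out over the rim if the tray is tipped or jerked.
- wheel_top (a point): Centre of the top face of the banding wheel (bare aluminium turntable 170 mm in diameter on an iron foot, fixed), 62 mm above the bench.
- mug: Bystander: white mug 80 mm wide, 75 mm high; origin at the centre of its underside.
- glaze_bottle: Bystander: white squeeze bottle, 60 mm wide, 170 mm high; origin at the centre of its underside.
- brush_pot: Bystander: terracotta pot with brushes, 76 mm wide, 200 mm high over all; origin at the centre of its underside.
- bowl: Bystander: small plastic bowl 84 mm wide, 35 mm high, standing between the dock and the wheel; origin at the centre of its underside.
There are look-alikes about, which are no part of the job. Of the things like the part that bears wheel_top, leave any that is pink; of the rest the smaller one is meant.

How it is judged (in metres and radians):
On the way, in this order (a step that is already met when the one before it is completed fails the run):
1. the paddle is pressed down into its detent, the tray still on its seat (value of joint keeper above 0.54 rad and z of tray in the frame of dock below 0.065 m), for 0.3 s.
2. the tray is lifted clear of the dock in the fingers, ball in its pocket (z of tray in the frame of dock above 0.09 m and contact force between the fingers and tray above 1 N and angle between tray's own z axis and vertical below 0.3 rad and distance between ball_center and tray_pocket below 0.025 m), for 0.2 s.
At the end, for the whole second after the job is handed in: Tray held in the fingers, centre within 30 mm of the wheel's axis, underside 60 to 140 mm above the wheel's top, within 0.1 rad of level, at rest; ball in its pocket (within 25 mm of the floor centre); paddle joint above 0.54; bystanders upright, within 30 mm of their starts (contact force between the fingers and tray above 1 N and contact force between tray and dock below 0.1 N and horizontal distance between tray and wheel_top below 0.03 m and z of tray in the frame of wheel_top between 0.06 and 0.14 m and angle between tray's own z axis and vertical below 0.1 rad and linear speed of tray below 0.02 m/s and angular speed of tray below 0.1 rad/s and distance between ball_center and tray_pocket below 0.025 m and velocity of joint keeper below 0.1 rad/s and value of joint keeper above 0.54 rad and distance of each of mug, glaze_bottle, brush_pot, bowl from where it was at the start of the episode below 0.03 m and angle between each of mug, glaze_bottle, brush_pot, bowl's own z axis and vertical below 0.2 rad); the arm keeps its last pose, push and grip.
It fails at once if the ball leaves its pocket (distance between ball_center and tray_pocket above 0.032 m).
It fails at once if the robot touches the ball (contact force between any of the fingers, the arm and ball above 0.3 N).
It fails at once if the tray is tipped more than about 20 degrees (angle between tray's own z axis and vertical above 0.35 rad).
It fails at once if the tray is pulled up while the hook still holds it (z of tray in the frame of dock above 0.061 m and value of joint keeper below 0.4 rad).
It fails at once if a bystander is shoved or knocked over (not (distance of mug from where it was at the start of the episode below 0.03 m) or not (distance of glaze_bottle from where it was at the start of the episode below 0.03 m) or not (distance of brush_pot from where it was at the start of the episode below 0.03 m) or not (distance of bowl from where it was at the start of the episode below 0.03 m) or not (angle between mug's own z axis and vertical below 0.2 rad) or not (angle between glaze_bottle's own z axis and vertical below 0.2 rad) or not (angle between brush_pot's own z axis and vertical below 0.2 rad) or not (angle between bowl's own z axis and vertical below 0.2 rad)).
It also fails if it takes over 58 s, if anything falls off the work surface, if the arm or the gripper's body presses on something with over 40 N, if the wrist force passes 120 N, or if a joint passes its speed limit or range.

## Robot

A 6-joint arm with a two-finger parallel gripper is mounted at the origin on the work surface. World frame = base frame: x ahead of the robot, y to its left, z up, the work surface at z = 0. Lengths are in mm, angles in rad, forces in N, time in s.
With the tool pointing down it reaches from about 275 to 750 mm from the base axis. Payload 10.2 kg.
Tool frame: the origin (TCP) lies midway between the tips of the shut fingers; the grasp point (between the pads) lies 19 mm behind it; z points along the fingers, y is the direction in which the jaws open and shut (so a half turn about z gives the same grasp; the last joint's range is limited). The gripper opens to 85 mm and grips with 20 to 120 N. Pads are 22 mm wide; open, the fingers measure 114 mm over their backs; the gripper's body (76 mm by 85 mm) begins 54 mm behind the grasp point. The pads swing forward as they close: fully open they stand 13 mm farther back than shut.
Start: joints at [1.004, 0.313, 1.498, -0, 1.331, -0.223], TCP at [176.973, 494.279, 231.294] pointing down, gripper open.
Joint ranges: [-2.94, 2.94], [-0.97, 2.17], [0.19, 2.56], [-1.23, 4.37], [0.02, 3.11], [-2.88, 2.88]. Speed limits (rad/s): [2.39, 2.39, 3.01, 3.14, 3.14, 3.14].

## Interface

Orientations are given as a unit quaternion [w, x, y, z].
In Python, from rig import sense, optics, ctrl gives the robot as it stands.
- The arm moves only by the tool play_rows, never from a script. Its argument "plan" is a list of rows, each a list of 7 numbers: the shift along the world's x, y, z in mm, then the turn, a rotation vector about the world's x, y, z in rad, then the opening, from -1 (shut) to 1 (fully open), so that 0 is half open. A call has 1 to 5 rows; each row shifts and turns the pose as measured when the row begins; what a row does not reach is not made up. A row lasts 1/12 s, in which the tool goes at most 41.7 mm and 7.16 degrees, less where a joint would pass 70% of its speed; a pose out of reach is approached as far as the arm can. A call is refused whole if a number of a shift passes 41.7 or a number of a turn 0.125, either way. A call with a gripper value outside its range is refused whole. The fingers move at their own pace and stop on an object; "grip_force" is the grip in N (left out, the last holds). Time passes only in rows, so rows that do not move let the fingers close. It gives the time, the measured TCP pose, the force and the opening at its end, in the units of the state.
- sense(): the state, without advancing time (a new reading comes with each control period).
- optics.capture(name): name is "side" or "top" or "wrist"; returns a dict with "img" (400x640x3 uint8, blue, green, red), "fx", "fy", "cx", "cy" (pixels), "world_to_cam" (4x4, takes a point from world to camera coordinates). Camera axes: x right, y up, looking along -z (the intrinsics and any distortion apply to the point x, -y, -z); pixel columns grow to the right and rows downward; lengths in mm; the calibration is good to about 2 mm. A picture is of the moment at which its call begins. There is no depth.
- ctrl.finish_job(): hands the job in, once; it reports no verdict.
The state is a dict: "time_s": time; "joints": joint angles; "dq": joint speeds; "tau": joint torques, N m; "eef_pos": TCP position; "ee_rot": TCP orientation; "force": force on the tool from outside, world axes, zero at the start; "wrist_torque": the same for the moment, N m; "grip_width": opening from 0.0 (shut) to 1.0 (fully open).
Only numpy, scipy, OpenCV 4.12 (cv2) and the standard library are available. Lean on these libraries where they do the work, as an engineer would, in place of code of your own. Each camera call takes 0.05 s, during which the arm holds its last target. There are 200 camera calls.

## Working session

There is one attempt and no reset: what is moved stays moved. The work goes in short steps, Python scripts to look and compute and a tool call to move; the robot and the scene stay as the last step left them, time stands still between calls to the robot, and variables do not carry over. Pictures are saved under pics/ and viewed, about 8 in all and at most 12, crops included, and the job is handed in when it is done.

Besides the shell and the picture viewer there is one more tool, called after ">>>" by a JSON object that holds its "fn" and its "kwargs", one argument or row to a line. play_rows: Moves the arm, as the interface text tells. Its arguments: {"type":"object","properties":{"plan":{"type":"array"},"grip_force":{"type":"number"}},"required":["plan"]}

```bash
ls && mkdir -p pics && cat > h.py <<'E'
import numpy as np, cv2
from rig import sense, optics, ctrl
def cap(n,f=None):
    d=optics.capture(n)
    if f: cv2.imwrite(f'pics/{f}.png',d['img'])
    return d
def ray(d,u,v):
    T=np.array(d['world_to_cam']);R=T[:3,:3];t=T[:3,3]
    c=np.array([(u-d['cx'])/d['fx'],-(v-d['cy'])/d['fy'],-1.])
    return -R.T@t, R.T@c
def onz(d,u,v,z):
    o,r=ray(d,u,v); return o+r*(z-o[2])/r[2]
def proj(d,p):
    T=np.array(d['world_to_cam']);c=T[:3,:3]@np.array(p,float)+T[:3,3]
    return np.array([d['cx']-d['fx']*c[0]/c[2], d['cy']+d['fy']*c[1]/c[2]])
def tri(d1,p1,d2,p2):
    A=np.zeros((3,3));b=np.zeros(3)
    for d,p in((d1,p1),(d2,p2)):
        o,r=ray(d,*p);r=r/np.linalg.norm(r);M=np.eye(3)-np.outer(r,r);A+=M;b+=M@o
    return np.linalg.solve(A,b)
E
python3 - <<'E'
from h import *
for n in('top','side'):
    d=cap(n,n+'0'); print(n,{k:v for k,v in d.items() if k not in('img','world_to_cam')}, (lambda o:o)(ray(d,320,200)))
s=sense(); print(s)
E
```

```text
pics
top {'fx': 477.033354922743, 'fy': 477.033354922743, 'cx': 308.14222548119636, 'cy': 201.6879460451216} (array([ 378.31968368,   55.79556049, 1281.41355226]), array([ 0.14604209, -0.00730482, -0.98956999]))
side {'fx': 401.60817764735157, 'fy': 401.60817764735157, 'cx': 317.51710449937315, 'cy': 193.53148452672787} (array([ 165.87861996, -696.62245734,  652.36265679]), array([ 0.39179337,  0.73550368, -0.55301892]))
{'time_s': 0.1, 'joints': array([ 1.00360274e+00,  3.13361986e-01,  1.49838110e+00,  5.02097971e-07,
        1.33100200e+00, -2.23455974e-01]), 'dq': array([ 0.00041249, -0.00188766, -0.00258849, -0.00123524, -0.00151055,
        0.00065788]), 'tau': array([ 3.63386258e-03, -4.12904155e+01, -2.60138530e+01, -1.40291504e-04,
        3.03310801e-03,  2.39214319e-05]), 'eef_pos': array([176.83685302, 494.06786893, 230.80118758]), 'ee_rot': array([-2.22129372e-04,  1.71023951e-01,  9.85266703e-01, -5.31677023e-04]), 'force': array([-0.90083642,  0.39189848, -1.2334143 ]), 'wrist_torque': array([0.04086905, 0.0236965 , 0.00138504]), 'grip_width': 1.0018356656940928}
```

View pics/top0.png

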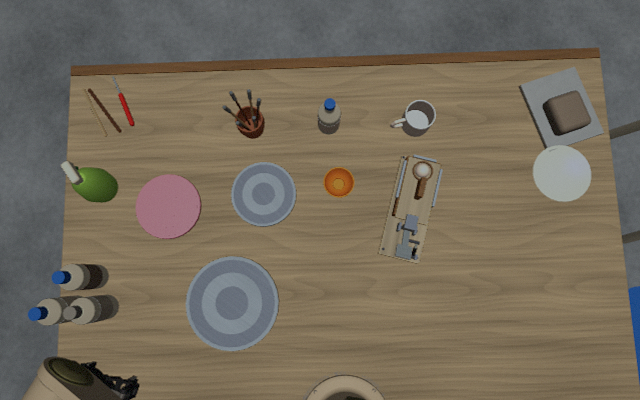

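View pics/side0.png

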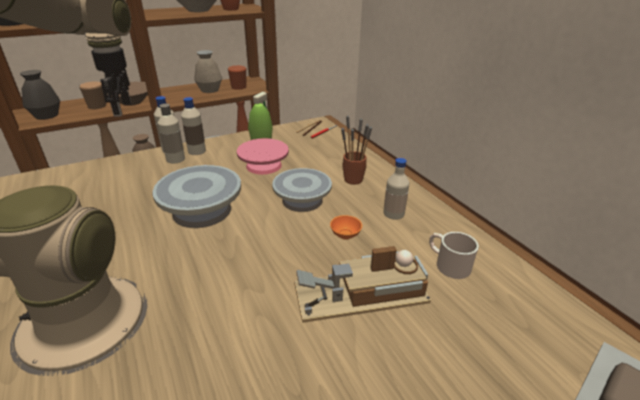

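Top: the wheel candidates are pink (168,206, excluded), large grey (232,303) and small grey (264,194), so I choose the small grey one. The dock is at about (410,210), with its paddle at the lower end (~405,245) and the ball at (423,170). The bowl is at (339,182). The side view shows the same layout.

```bash
python3 - <<'E'
from h import *
a=cap('top');b=cap('side')
x,y,w,h=365,140,90,130
c1=cv2.resize(a['img'][y:y+h,x:x+w],None,fx=4.4,fy=4.4,interpolation=cv2.INTER_CUBIC)
c2=cv2.resize(b['img'][235:325,285:445],None,fx=2.4,fy=4.4*0+2.4,interpolation=cv2.INTER_CUBIC)
c3=cv2.resize(a['img'][150:240,220:370],None,fx=2.4,fy=2.4,interpolation=cv2.INTER_CUBIC)
o=np.zeros((572,396+390,3),np.uint8);o[:c1.shape[0],:396]=c1;o[:c2.shape[0],400:400+c2.shape[1]]=c2;o[300:300+c3.shape[0],400:400+c3.shape[1]]=c3
cv2.imwrite('pics/crop.png',o)
# wheels: bluish-grey mask
hsv=cv2.cvtColor(a['img'],cv2.COLOR_BGR2HSV)
I=a['img'].astype(int);m=((I[...,0]>I[...,2]+5)&(I[...,0]>80)).astype(np.uint8)*255
m[:60]=0
m=cv2.morphologyEx(m,cv2.MORPH_CLOSE,np.ones((5,5)))
for c in cv2.findContours(m,cv2.RETR_EXTERNAL,cv2.CHAIN_APPROX_NONE)[0]:
    if cv2.contourArea(c)>1500:
        e=cv2.fitEllipse(c);p=onz(a,*e[0],62);q=onz(a,e[0][0]+e[1][0]/2,e[0][1],62)
        print(np.round(e[0],1),np.round(e[1],1),p.round(1),'dia',2*np.linalg.norm(q-p).round(1))
for n,u,v,z in(('ball',423,170,83),('bowl',339,182,20),('mug',420,115,50),('bottle',329,110,130),('paddle',405,245,69),('base',345,400,100)):
    print(n,onz(a,u,v,z).round(0))
E
```

```text
[231.7 303.2] [90.6 93.6] [302.6 276.5  62. ] dia 228.2
[263.2 193.7] [62.6 63.6] [579.1 193.5  62. ] dia 162.8
[627.1 172.1] [ 26.6 129.1] [ 607.4 -743.5   62. ] dia 67.4
[621.4  89.6] [39.3 79.7] [ 828.7 -755.5   62. ] dia 102.0
[ 92.5 203.6] [226.2 344.1] [566.5 639.7  62. ] dia 592.8
ball [ 625. -218.   83.]
bowl [612.  -6.  20.]
mug [ 781. -226.   50.]
bottle [775.  18. 130.]
paddle [ 436. -164.   69.]
base [ 75.   2. 100.]
```

View pics/crop.png

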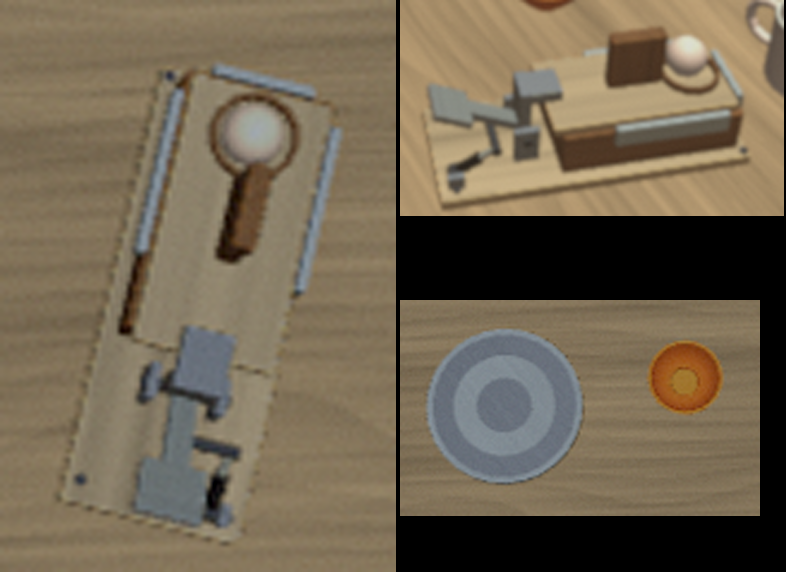

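The crop shows the dock base corners at (62,498), (235,543) and (165,70), the paddle centre at (173,489), the ball at (252,130) and the handle. In the side crop, the paddle is at (452,105), the handle top at (637,33) and the ball at (687,56). The wheel diameter of about 163 mm confirms the small grey one.

```bash
python3 - <<'E'
from h import *
a=cap('top');b=cap('side')
T=lambda u,v:(365+u/4.4,140+v/4.4)
S=lambda u,v:(285+(u-400)/2.4,235+v/2.4)
A,B,C=[onz(a,*T(*p),12) for p in((62,498),(235,543),(165,70))]
print('corners',A.round(),B.round(),C.round(),'W',np.linalg.norm(A-B).round(),'L(to top-left)',np.linalg.norm(A-C).round())
d=C-A;print('yaw dock x',np.arctan2(d[1],d[0]).round(3))
e=A-B;print('yaw from width',(np.arctan2(e[1],e[0])-np.pi/2).round(3))
yaw=np.arctan2(d[1],d[0]);ex=np.array([np.cos(yaw),np.sin(yaw)]);ey=np.array([-ex[1],ex[0]])
o1=A[:2]+180*ex-55*ey;o2=B[:2]+180*ex+55*ey;o3=C[:2]-95*ex-55*ey
print('origin est',o1.round(1),o2.round(1),o3.round(1))
for n,p,q in(('paddle',(173,489),(452,105)),('ball',(252,130),(687,56)),('handle',(250,190),(637,33))):
    w=tri(a,T(*p),b,S(*q));print(n,w.round(1),'resid px',(proj(a,w)-T(*p)).round(1),'dockxy',((w[:2]-o1)@ex).round(1),((w[:2]-o1)@ey).round(1))
print('paddle z69',onz(a,*T(173,489),69).round(1),'ball z83',onz(a,*T(252,130),83).round(1))
E
```

```text
corners [ 419. -105.   12.] [ 390. -207.   12.] [ 680. -181.   12.] W 106.0 L(to top-left) 272.0
yaw dock x -0.283
yaw from width -0.282
origin est [ 576.7 -208.3] [ 577.9 -204.3] [ 573.4 -207.3]
paddle [ 421.7 -162.2   67.3] resid px [ 0.1 -0.3] dockxy -161.7 1.0
ball [ 625.8 -215.9   83.3] resid px [-0.  0.] dockxy 49.3 6.4
handle [ 581.4 -203.3  117.7] resid px [-0.6  1.3] dockxy 3.2 6.1
paddle z69 [ 420.8 -161.5   69. ] ball z83 [ 625.9 -216.    83. ]
```

>>> {"fn": "play_rows", "kwargs": {
  "plan": [
    [14, -38, 0, 0, 0, 0.06, -1],
    [14, -38, 0, 0, 0, 0, -1],
    [14, -38, 0, 0, 0, 0, -1],
    [14, -38, 0, 0, 0, 0, -1],
    [14, -38, 0, 0, 0, 0, -1]
  ]
}}

```text
time_s: 0.72
eef_pos: [245.3, 301.9, 229.0]
ee_rot: [-0.001, 0.135, 0.991, -0.0]
force: [1.9, -0.5, 0.7]
grip_width: 0.301
```

>>> {"fn": "play_rows", "kwargs": {
  "plan": [
    [14, -38, 0, 0, 0, 0, -1],
    [14, -38, 0, 0, 0, 0, -1],
    [14, -38, 0, 0, 0, 0, -1],
    [14, -38, 0, 0, 0, 0, -1],
    [14, -38, 0, 0, 0, 0, -1]
  ]
}}

```text
time_s: 1.13
eef_pos: [314.4, 105.1, 229.6]
ee_rot: [0.001, 0.133, 0.991, 0.0]
force: [1.2, 0.2, -0.2]
grip_width: 0.004
```

>>> {"fn": "play_rows", "kwargs": {
  "plan": [
    [14, -38, 0, 0, 0, 0, -1],
    [14, -38, 0, 0, 0, 0, -1],
    [14, -38, 0, 0, 0, 0, -1],
    [14, -38, 0, 0, 0, 0, -1],
    [14, -30, 0, 0, 0, 0, -1]
  ]
}}

```text
time_s: 1.55
eef_pos: [383.8, -85.4, 230.9]
ee_rot: [0.004, 0.135, 0.991, -0.0]
force: [0.6, 0.5, -0.6]
grip_width: 0.002
```

>>> {"fn": "play_rows", "kwargs": {
  "plan": [
    [17, -36, -35, 0, 0, -0.012, -1],
    [17, -38, -35, 0, 0, 0, -1],
    [0, 0, -20, 0, 0, 0, -1],
    [0, 0, 0, 0, 0, 0, -1],
    [0, 0, 0, 0, 0, 0, -1]
  ]
}}

```text
time_s: 1.97
eef_pos: [411.3, -149.7, 155.5]
ee_rot: [0.006, 0.145, 0.989, -0.001]
force: [0.6, 0.1, 0.2]
grip_width: 0.0
```

```bash
python3 - <<'E'
from h import *
s=sense();print(s['eef_pos'].round(1),s['ee_rot'].round(4),s['force'].round(1))
w=cap('wrist');a=cap('top')
o=np.zeros((572,640,3),np.uint8)
i=w['img'].copy()
for p in ((421,-162,68),(578,-206,120),(626,-216,83)):
    u=proj(w,p);print(u.round())
    if 0<u[0]<640 and 0<u[1]<400: cv2.circle(i,tuple(int(k) for k in u),4,(0,0,255),1)
cv2.imwrite('pics/w1.png',i)
E
```

```text
[ 411.3 -149.7  155.5] [ 0.006   0.1454  0.9894 -0.0015] [0.6 0.1 0.2]
[309. 219.]
[313. 427.]
[318. 423.]
```

View pics/w1.png

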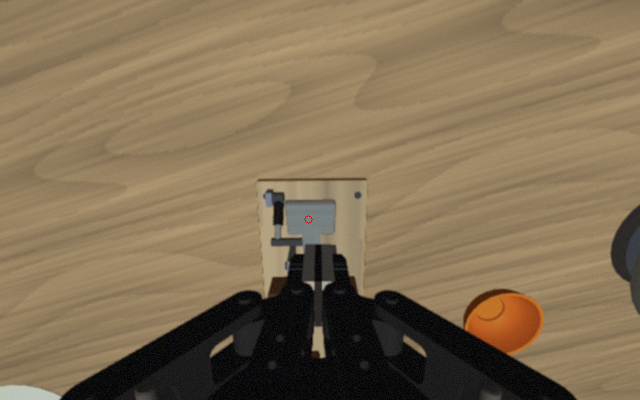

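The wrist view shows the paddle at (311,217), 2 px from the projection of my estimate. Next I shift over it and press.

>>> {"fn": "play_rows", "kwargs": {
  "plan": [
    [7, -11, -20, 0, 0, 0, -1],
    [0, 0, -25, 0, 0, 0, -1],
    [0, 0, -20, 0, 0, 0, -1],
    [0, 0, -5, 0, 0, 0, -1],
    [0, 0, 0, 0, 0, 0, -1]
  ]
}}

```text
time_s: 2.48
eef_pos: [422.1, -159.3, 92.2]
ee_rot: [0.014, 0.142, 0.99, -0.005]
force: [0.3, 0.0, 0.7]
grip_width: -0.002
```

>>> {"fn": "play_rows", "kwargs": {
  "plan": [
    [-4, -2, -5, 0.014, 0.026, 0.004, -1],
    [0, 0, -10, 0, 0, 0, -1],
    [0, 0, -10, 0, 0, 0, -1],
    [0, 0, -10, 0, 0, 0, -1],
    [0, 0, -10, 0, 0, 0, -1]
  ]
}}

```text
time_s: 2.9
eef_pos: [420.9, -162.7, 51.4]
ee_rot: [0.003, 0.138, 0.99, -0.003]
force: [-3.1, 1.4, 6.8]
grip_width: 0.0
```

>>> {"fn": "play_rows", "kwargs": {
  "plan": [
    [-2, 1, -10, 0, 0, 0, -1],
    [-1, 0, -8, 0, 0, 0, -1],
    [-1, 0, -6, 0, 0, 0, -1],
    [0, 0, 0, 0, 0, 0, -1]
  ]
}}

```text
time_s: 3.23
eef_pos: [418.3, -162.4, 29.6]
ee_rot: [0.005, 0.138, 0.99, -0.003]
force: [-11.0, 5.3, 20.6]
grip_width: 0.002
```

>>> {"fn": "play_rows", "kwargs": {
  "plan": [
    [0, 0, 0, 0, 0, 0, -1],
    [0, 0, 10, 0, 0, 0, -1],
    [0, 0, 20, 0, 0, 0, -1],
    [0, 0, 30, 0, 0, 0, -1],
    [0, 0, 30, 0, 0, 0, -1]
  ]
}}

```text
time_s: 3.65
eef_pos: [415.2, -160.2, 118.0]
ee_rot: [-0.0, 0.138, 0.99, -0.001]
force: [-0.0, -0.1, -0.3]
grip_width: -0.002
```

>>> {"fn": "play_rows", "kwargs": {
  "plan": [
    [0, 0, 35, 0, 0, 0, 0.3],
    [0, 0, 35, 0, 0, 0, 0.3],
    [0, 0, 10, 0, 0, 0, 0.3],
    [0, 0, 0, 0, 0, 0, 0.3]
  ]
}}

```text
time_s: 3.98
eef_pos: [416.1, -160.9, 205.9]
ee_rot: [0.004, 0.138, 0.99, -0.002]
force: [0.0, -0.1, -0.5]
grip_width: 0.564
```

```bash
python3 - <<'E'
from h import *
s=sense();print(s['eef_pos'].round(1),s['ee_rot'].round(4),s['force'].round(1))
w=cap('wrist');b=cap('side');a=cap('top')
o=np.zeros((572,790,3),np.uint8)
o[:286,:416]=cv2.resize(b['img'][230:340,285:445],(416,286),interpolation=cv2.INTER_CUBIC)
o[:572,420:790]=cv2.resize(a['img'][140:270,370:454],(370,572),interpolation=cv2.INTER_CUBIC)
o[290:550,:416]=cv2.resize(w['img'],(416,260))
cv2.imwrite('pics/p2.png',o)
E
```

```text
[ 416.1 -160.9  205.9] [ 0.0035  0.1381  0.9904 -0.0024] [ 0.  -0.1 -0.5]
```

View pics/p2.png

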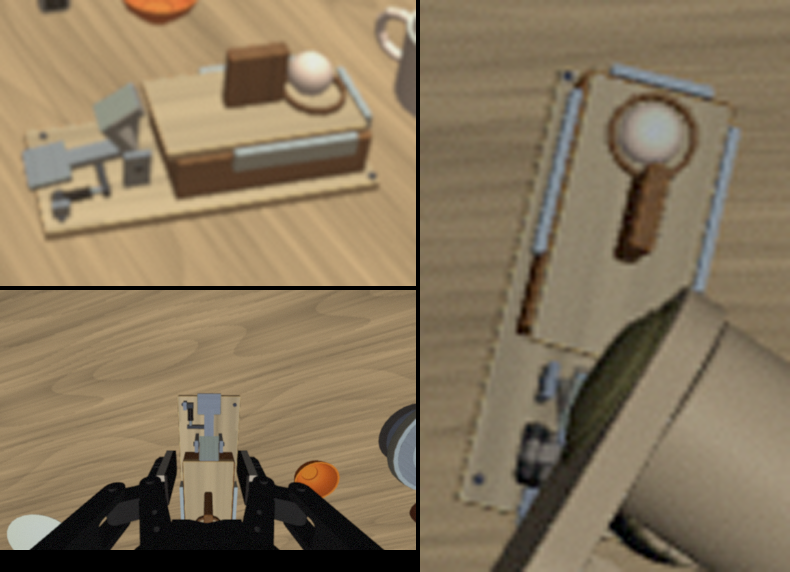

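The paddle is down and the hook has swung clear of the tray in the side crop. The ball and tray are undisturbed. Next I move part-way to the handle for a close look.

>>> {"fn": "play_rows", "kwargs": {
  "plan": [
    [20, -6, 0, 0.003, 0.007, 0.006, 0.3],
    [30, -9, 0, 0, 0, 0, 0.3],
    [25, -7, 0, 0, 0, 0, 0.3],
    [0, 0, 0, 0, 0, 0, 0.3],
    [0, 0, 0, 0, 0, 0, 0.3]
  ]
}}

```text
time_s: 4.55
eef_pos: [490.3, -181.3, 193.4]
ee_rot: [-0.01, 0.135, 0.991, 0.003]
force: [-1.1, 0.1, -0.3]
grip_width: 0.654
```

```bash
python3 - <<'E'
from h import *
s=sense();print(s['eef_pos'].round(1),s['ee_rot'].round(4),s['grip_width'])
w=cap('wrist')
i=w['img'].copy()
for p in ((578,-206,120),(626,-216,83)):
    u=proj(w,p);print(u.round());cv2.circle(i,tuple(int(k) for k in u),3,(0,0,255),1)
u0=190
cv2.imwrite('pics/w3.png',cv2.resize(i[200:400,190:450],None,fx=3,fy=3,interpolation=cv2.INTER_CUBIC))
E
```

```text
[ 490.3 -181.3  193.4] [-0.0098  0.1354  0.9907  0.0034] 0.6542932006682814
[319. 315.]
[322. 332.]
```

View pics/w3.png

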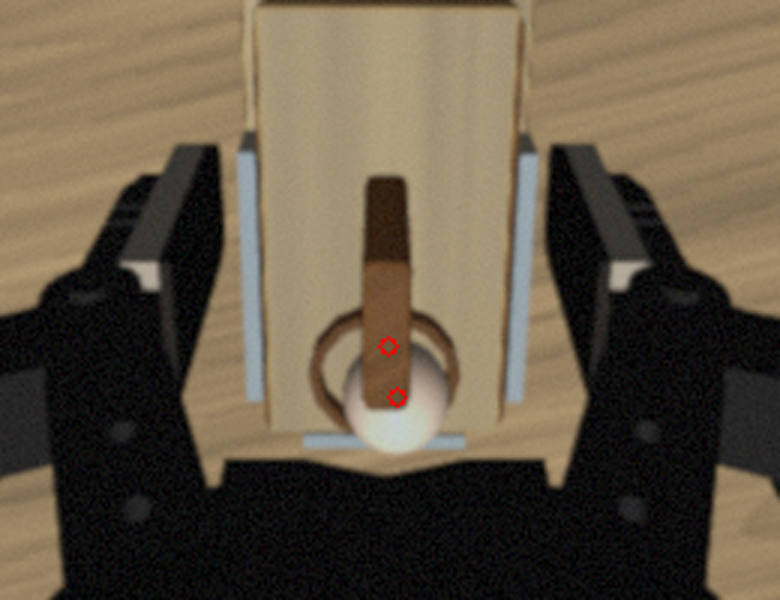

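The handle's top face is at crop (365–411, 262–408), centre (387,335), about 4 px from my projection. It is aligned with the jaws, and the ball sits in its pocket.

```bash
cat >> h.py <<'E'
from scipy.spatial.transform import Rotation as Ro
def corr(goal,yaw_y=1.288,off=(0,0)):
    s=sense();q=s['ee_rot'];c=Ro.from_quat([q[1],q[2],q[3],q[0]])
    ty=np.array([np.cos(yaw_y),np.sin(yaw_y),0]);tz=np.array([0,0,-1.]);g=Ro.from_matrix(np.c_[np.cross(ty,tz),ty,tz])
    print('pos',s['eef_pos'].round(1),'shift',(np.array(goal)-s['eef_pos']).round(1),'turn',(g*c.inv()).as_rotvec().round(3),'F',s['force'].round(1),'grip',round(s['grip_width'],3),'t',s['time_s'])
E
python3 - <<'E'
from h import *
w=cap('wrist')
P=lambda u,v:onz(w,190+u/3,200+v/3,120)
p,q=P(388,262),P(387.5,408)
print(p.round(1),q.round(1),np.linalg.norm(p-q).round(1),np.linalg.norm(P(365,262)-P(411,262)).round(1),'yaw',np.arctan2(*(q-p)[1::-1]).round(3),'mid',((p+q)/2).round(1))
m=(p+q)/2; corr([m[0],m[1],190])
E
```

```text
[ 551.5 -198.5  120. ] [ 597.9 -211.6  120. ] 48.2 12.6 yaw -0.275 mid [ 574.7 -205.   120. ]
pos [ 489.6 -181.2  194. ] shift [ 85.1 -23.8  -4. ] turn [-0.009 -0.018 -0.011] F [-0.3  0.  -0.6] grip 0.652 t 4.65
```

>>> {"fn": "play_rows", "kwargs": {
  "plan": [
    [30, -8, 2, -0.009, -0.018, -0.011, 0.3],
    [30, -9, 2, 0, 0, 0, 0.3],
    [20, -6, 0, 0, 0, 0, 0.3],
    [0, 0, 0, 0, 0, 0, 0.3],
    [0, 0, 0, 0, 0, 0, 0.3]
  ]
}}

```text
time_s: 5.07
eef_pos: [568.0, -203.5, 196.1]
ee_rot: [-0.003, 0.142, 0.99, 0.001]
force: [-0.6, 0.1, 0.4]
grip_width: 0.653
```

```bash
python3 -c "
from h import *
corr([575.5,-205.2,78])"
```

```text
pos [ 568.  -203.5  196.1] shift [   7.5   -1.7 -118.1] turn [-0.003 -0.005  0.002] F [-0.6  0.1  0.4] grip 0.653 t 5.0667
```

>>> {"fn": "play_rows", "kwargs": {
  "plan": [
    [6, -2, -10, 0, 0, 0, 0.3],
    [0, 0, -25, 0, 0, 0, 0.3],
    [0, 0, -20, 0, 0, 0, 0.3],
    [0, 0, -5, 0, 0, 0, 0.3],
    [0, 0, 0, 0, 0, 0, 0.3]
  ]
}}

```text
time_s: 5.48
eef_pos: [571.0, -204.8, 133.0]
ee_rot: [-0.003, 0.142, 0.99, 0.001]
force: [0.4, -0.0, -0.0]
grip_width: 0.65
```

```bash
python3 -c "
from h import *
corr([575.5,-205.2,78])"
```

```text
pos [ 571.  -204.8  133. ] shift [  4.5  -0.4 -55. ] turn [-0.003 -0.005  0.003] F [ 0.4 -0.  -0. ] grip 0.65 t 5.4833
```

>>> {"fn": "play_rows", "kwargs": {
  "plan": [
    [3, 0, -10, 0, -0.004, 0.003, 0.3],
    [1, 0, -20, 0, 0, 0, 0.3],
    [0, 0, -17, 0, 0, 0, 0.3],
    [0, 0, -5, 0, 0, 0, 0.3],
    [0, 0, 0, 0, 0, 0, 0.3]
  ]
}}

```text
time_s: 5.9
eef_pos: [576.0, -205.3, 81.7]
ee_rot: [0.002, 0.141, 0.99, 0.0]
force: [0.5, -0.3, 1.6]
grip_width: 0.649
```

```bash
python3 - <<'E'
from h import *
corr([575,-205.2,78])
b=cap('side');w=cap('wrist')
o=np.zeros((500,790,3),np.uint8)
o[:440,:400]=cv2.resize(b['img'][190:322,310:430],(400,440),interpolation=cv2.INTER_CUBIC)
o[:300,400:790]=cv2.resize(w['img'][200:400,190:450],(390,300))
cv2.imwrite('pics/p4.png',o)
E
```

```text
pos [ 576.  -205.3   81.7] shift [-1.   0.1 -3.7] turn [-0.     0.004 -0.   ] F [ 0.5 -0.3  1.6] grip 0.649 t 5.9
```

View pics/p4.png

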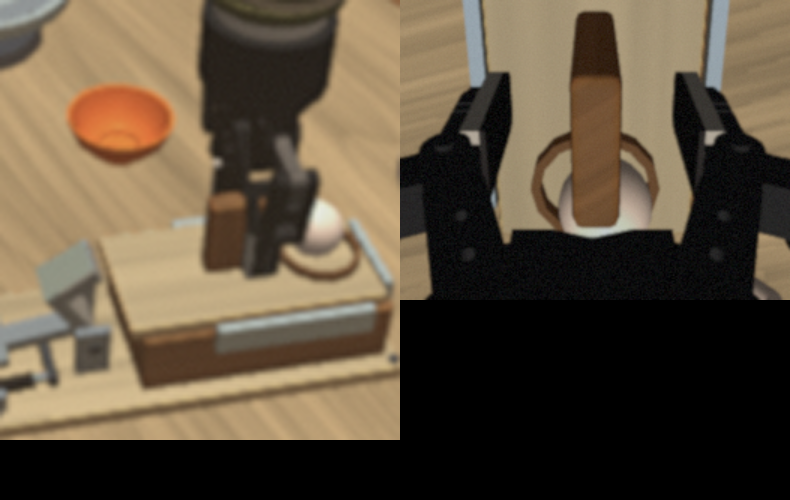

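The handle is centred between the pads (596 against a finger midpoint of about 596 in the right crop), and the ball is well clear of the fingers. Closing.

>>> {"fn": "play_rows", "kwargs": {
  "plan": [
    [-1, 0, -2, 0, 0.004, 0, -0.2],
    [0, 0, 0, 0, 0, 0, -0.5],
    [0, 0, 0, 0, 0, 0, -0.8],
    [0, 0, 0, 0, 0, 0, -1],
    [0, 0, 0, 0, 0, 0, -1]
  ],
  "grip_force": 50
}}

```text
time_s: 6.42
eef_pos: [576.7, -206.3, 84.4]
ee_rot: [0.003, 0.141, 0.99, -0.001]
force: [0.0, 0.4, -0.8]
grip_width: 0.156
```

>>> {"fn": "play_rows", "kwargs": {
  "plan": [
    [0, 0, 0, 0, 0, 0, -1],
    [0, 0, 0, 0, 0, 0, -1],
    [0, 0, 0, 0, 0, 0, -1]
  ]
}}

```text
time_s: 6.67
eef_pos: [576.4, -206.1, 84.1]
ee_rot: [0.003, 0.141, 0.99, -0.001]
force: [-1.2, 0.6, -2.6]
grip_width: 0.156
```

>>> {"fn": "play_rows", "kwargs": {
  "plan": [
    [0, 0, 4, 0, 0, 0, -1],
    [0, 0, 6, 0, 0, 0, -1],
    [0, 0, 8, 0, 0, 0, -1],
    [0, 0, 8, 0, 0, 0, -1],
    [0, 0, 8, 0, 0, 0, -1]
  ]
}}

```text
time_s: 7.08
eef_pos: [575.5, -205.7, 119.4]
ee_rot: [0.001, 0.141, 0.99, -0.001]
force: [0.1, 0.5, -2.6]
grip_width: 0.159
```

```bash
python3 -c "
from h import *
corr([576,-206,190])"
```

```text
pos [ 575.5 -205.7  119.4] shift [ 0.5 -0.3 70.6] turn [ 0.001  0.002 -0.   ] F [ 0.1  0.5 -2.6] grip 0.159 t 7.0833
```

>>> {"fn": "play_rows", "kwargs": {
  "plan": [
    [0, 0, 10, 0, 0, 0, -1],
    [0, 0, 14, 0, 0, 0, -1],
    [0, 0, 16, 0, 0, 0, -1],
    [0, 0, 14, 0, 0, 0, -1],
    [0, 0, 8, 0, 0, 0, -1]
  ]
}}

```text
time_s: 7.5
eef_pos: [575.6, -205.7, 189.0]
ee_rot: [0.003, 0.141, 0.99, -0.001]
force: [0.5, 1.0, -2.6]
grip_width: 0.157
```

>>> {"fn": "play_rows", "kwargs": {
  "plan": [
    [0, 0, 4, 0, 0, 0, -1],
    [0, 0, 0, 0, 0, 0, -1],
    [0, 0, 0, 0, 0, 0, -1]
  ]
}}

```text
time_s: 7.75
eef_pos: [576.1, -205.9, 196.2]
ee_rot: [0.005, 0.141, 0.99, -0.002]
force: [0.1, -0.1, -2.1]
grip_width: 0.154
```

```bash
python3 - <<'E'
from h import *
corr([579,193.5,191])
b=cap('side')
cv2.imwrite('pics/p5.png',cv2.resize(b['img'][140:330,250:490],(720,570),interpolation=cv2.INTER_CUBIC))
E
```

```text
pos [ 576.1 -205.9  196.2] shift [  2.9 399.4  -5.2] turn [ 0.005  0.008 -0.   ] F [ 0.1 -0.1 -2.1] grip 0.154 t 7.75
```

View pics/p5.png

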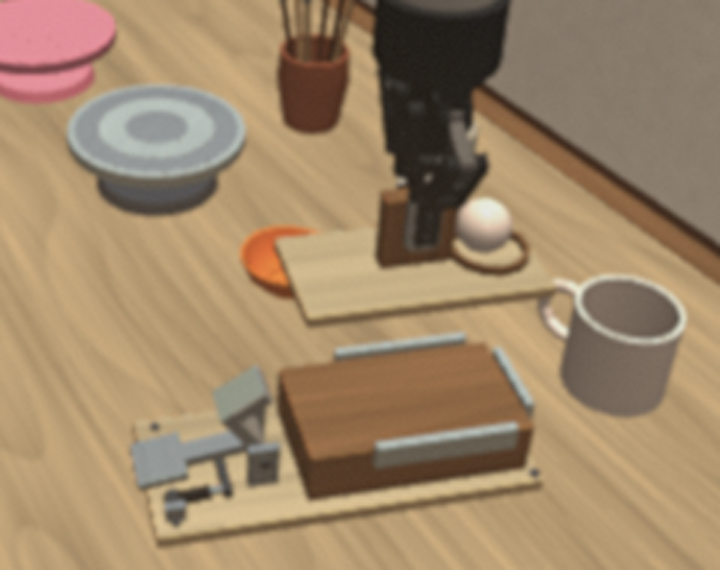

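The tray is lifted level with the ball in its pocket, and the paddle stays down. Carrying with a gentle ramp.

>>> {"fn": "play_rows", "kwargs": {
  "plan": [
    [0, 4, 0, 0.004, 0.008, 0, -1],
    [0, 8, 0, 0, 0, 0, -1],
    [0, 12, 0, 0, 0, 0, -1],
    [0, 15, 0, 0, 0, 0, -1],
    [0, 18, 0, 0, 0, 0, -1]
  ]
}}

```text
time_s: 8.22
eef_pos: [574.8, -146.3, 192.7]
ee_rot: [-0.003, 0.143, 0.99, 0.001]
force: [-0.5, 0.5, -2.5]
grip_width: 0.158
```

>>> {"fn": "play_rows", "kwargs": {
  "plan": [
    [0, 20, 0, 0, 0, 0, -1],
    [0, 20, 0, 0, 0, 0, -1],
    [0, 20, 0, 0, 0, 0, -1],
    [0, 20, 0, 0, 0, 0, -1],
    [0, 20, 0, 0, 0, 0, -1]
  ]
}}

```text
time_s: 8.63
eef_pos: [572.7, -34.5, 191.6]
ee_rot: [-0.004, 0.141, 0.99, 0.001]
force: [0.4, -0.2, -2.4]
grip_width: 0.158
```

```bash
python3 -c "
from h import *
corr([577.5,193.5,191])"
```

```text
pos [572.7 -34.5 191.6] shift [  4.8 228.   -0.6] turn [-0.004 -0.008  0.001] F [ 0.4 -0.2 -2.4] grip 0.158 t 8.6333
```

>>> {"fn": "play_rows", "kwargs": {
  "plan": [
    [1, 20, 0, -0.002, -0.004, 0, -1],
    [1, 20, 0, 0, 0, 0, -1],
    [1, 20, 0, 0, 0, 0, -1],
    [1, 20, 0, 0, 0, 0, -1],
    [1, 20, 0, 0, 0, 0, -1]
  ]
}}

```text
time_s: 9.05
eef_pos: [574.2, 78.6, 191.2]
ee_rot: [-0.003, 0.139, 0.99, 0.001]
force: [0.6, 1.0, -2.8]
grip_width: 0.16
```

>>> {"fn": "play_rows", "kwargs": {
  "plan": [
    [1, 20, 0, 0, 0, 0, -1],
    [1, 18, 0, 0, 0, 0, -1],
    [0, 15, 0, 0, 0, 0, -1],
    [0, 12, 0, 0, 0, 0, -1],
    [0, 9, 0, 0, 0, 0, -1]
  ]
}}

```text
time_s: 9.47
eef_pos: [571.3, 166.2, 190.5]
ee_rot: [-0.004, 0.135, 0.991, 0.002]
force: [0.2, -0.1, -3.1]
grip_width: 0.157
```

```bash
python3 -c "
from h import *
corr([578,193.5,191])"
```

```text
pos [571.3 166.2 190.5] shift [ 6.7 27.3  0.5] turn [-0.005 -0.008 -0.012] F [ 0.2 -0.1 -3.1] grip 0.157 t 9.4667
```

>>> {"fn": "play_rows", "kwargs": {
  "plan": [
    [2, 8, 0, -0.005, -0.008, 0, -1],
    [3, 8, 0, 0, 0, 0, -1],
    [2, 5, 0, 0, 0, 0, -1],
    [0, 2, 0, 0, 0, 0, -1],
    [0, 0, 0, 0, 0, 0, -1]
  ]
}}

```text
time_s: 9.88
eef_pos: [577.3, 194.6, 190.1]
ee_rot: [0.0, 0.134, 0.991, -0.0]
force: [0.0, -0.6, -2.4]
grip_width: 0.153
```

>>> {"fn": "play_rows", "kwargs": {
  "plan": [
    [0, 0, 0, 0, 0, 0, -1],
    [0, 0, 0, 0, 0, 0, -1],
    [0, 0, 0, 0, 0, 0, -1]
  ]
}}

```text
time_s: 10.13
eef_pos: [577.6, 193.5, 190.0]
ee_rot: [-0.0, 0.134, 0.991, -0.0]
force: [-0.7, -0.0, -1.6]
grip_width: 0.157
```

```bash
python3 - <<'E'
from h import *
corr([578,193.5,191]);print(abs(sense()['dq']).max())
b=cap('side');a=cap('top')
o=np.zeros((590,790,3),np.uint8)
o[:590,:400]=cv2.resize(b['img'][110:228+30,240:340],(400,590),interpolation=cv2.INTER_CUBIC)
o[:300,400:790]=cv2.resize(b['img'][150:330,250:484],(390,300))
o[300:590,400:790]=cv2.resize(a['img'][80:270,190:445],(390,290))
cv2.imwrite('pics/p6.png',o)
E
```

```text
pos [577.6 193.5 190. ] shift [0.4 0.  1. ] turn [ 0.001 -0.    -0.013] F [-0.7 -0.  -1.6] grip 0.157 t 10.1333
0.00800930246032854
```

View pics/p6.png

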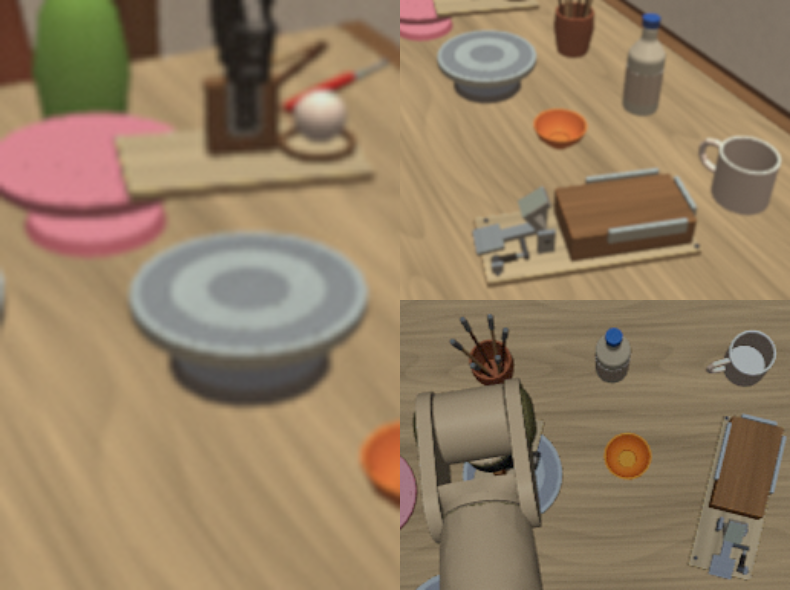

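The tray is held level over the small grey wheel with the ball in its pocket, the paddle is down, and the bystanders are unmoved. One quick numeric check of centring, then I hand in.

```bash
python3 - <<'E'
from h import *
b=cap('side')
print('wheel expected px',proj(b,(579,193.5,62)).round(1),'seen',(240+250/4,110+290/3.986))
print('handle-base expected px',proj(b,(577,192,171)).round(1),'seen',(240+243/4,110+150/3.986))
print('wheel from side z62',onz(b,302.5,182.8,62).round(1))
c=lambda u,v:onz(b,240+u/4,110+v/3.986,161)
print('tray front lower corners at z161',c(130,203).round(1),c(370,180).round(1))
s=sense();print(s['force'].round(1),s['grip_width'],abs(s['dq']).max())
ctrl.finish_job()
E
```

```text
wheel expected px [301.3 182.2] seen (302.5, 182.75464124435524)
handle-base expected px [300.4 148. ] seen (300.75, 147.63171098845962)
wheel from side z62 [580.5 189.1  62. ]
tray front lower corners at z161 [488.5 174.1 161. ] [643.9 133.7 161. ]
[-0.   0.1 -2.4] 0.15587929426213146 0.0017810519183733599
the job is handed in; nothing more can be done
```

I pressed the paddle down until it latched, lifted the tray by its handle and carried it level to the smaller grey wheel. I handed the job in with the gripper still holding it. No verdict is reported, so what follows is from my own last checks, at about 10 s of the 58 s allowed.

- **Tray position:** it is centred within about 5 mm of the wheel's axis. The two camera views put the wheel's centre about 4.5 mm apart in y, well inside the 30 mm allowed.
- **Height and level:** the underside is about 100 mm above the wheel's top, worked out from the grasp height. The tool is within 0.002 rad of vertical. The tray looked level in the side view.
- **Grip:** the fingers are holding about 13 mm of opening on the 14 mm handle. The tool reads about 2.4 N of downward load and joint speeds are near zero.
- **Ball, paddle and bystanders:** in the last pictures the ball is in its pocket and the paddle is fully down. The mug, bottle, brush pot and bowl are upright and appear unmoved.

No check failed.

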